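Unlock the drill control unit and hold its dead-man speed dial on step three

ROBOT

A 7-joint arm with a two-finger parallel gripper is mounted at the origin on a cart in front of the work surface, level with it; the furniture and walls round the work are solid. World frame = base frame: x ahead of the robot, y to its left, z up, the work surface at z = 0. Lengths are in m, angles in degrees, forces in N, time in s.
With the tool pointing down it reaches from about 0.425 to 0.875 m from the base axis. Payload 4.7 kg.
Tool frame: the origin (TCP) lies midway between the tips of the shut fingers; the grasp point (between the pads) lies 19 mm behind it (env.grip_point_offset is the distance from the TCP to the grasp point, in m); z points along the fingers, y is the line along which they close (so a half turn about z gives the same grasp; the last joint's range is limited). The gripper opens to 87 mm and grips with 3 to 60 N. Pads are 19 mm wide; open, the fingers measure 117 mm over their backs; the gripper's body (75 mm by 190 mm) begins 51 mm behind the grasp point.
Start: joints at [-67.89, 18.392, -4.016, 83.108, 1.295, 78.541, -3.26], TCP at [0.236, 0.606, 0.223] pointing down, gripper open.
Joint ranges: [-163.93, 163.93], [-17.29, 119.83], [-79.2, 71.16], [3.27, 140.29], [-89.18, 269.18], [5.43, 117.66], [-154.24, 154.24]. Speed limits (degrees/s): [147.25, 147.25, 180, 180, 180, 180, 180].

INTERFACE

Orientations are given as [roll, pitch, yaw] about the fixed x, y, z axes, in that order (R = Rz(yaw) Ry(pitch) Rx(roll)).
In Python, from cell import env gives the robot as it stands.
- The arm moves only by the shell command python3 -m jog 'ROWS' [FORCE]. ROWS is JSON, a list of rows, each a list of 7 numbers: the shift along the tool's x, y, z in m, then the turn, a rotation vector about the tool's x, y, z in rad, then the finger opening in m, from 0 to 0.087. A call has 1 to 12 rows; each row shifts and turns the commanded pose from where the row before left it, along the tool's axes as they then stand; what a row does not reach is not made up. A row lasts 1/12 s, in which the tool goes at most 41.7 mm and 7.16 degrees, less where a joint would pass 70% of its speed; a pose out of reach is approached as far as the arm can. A call is refused whole if a number of a shift passes 0.0417 or a number of a turn 0.125, either way. A call with a gripper value outside its range is refused whole. The fingers move at their own pace and stop on an object; FORCE is the grip in N (left out, the last holds). Time passes only in rows, so rows that do not move let the fingers close. It gives the time, the measured TCP pose, the force, the opening and the grip force at its end, in the units of the state.
- env.get_obs(): the state, without advancing time (a new reading comes with each control period).
- env.read_camera(name): name is "scene" or "top"; returns the picture (400x640x3 uint8, blue, green, red); there is no depth.
- env.get_calibration(name): a dict with "fov_y" (degrees; the focal length in pixels is half the picture's height over the tangent of half this angle, whatever the lens; pixels are square), "cx", "cy" (the principal point, pixels), "k1" (the pictures are not rectified: a ray, as slopes to the right and down, at radius r is drawn at 1 + k1 r^2 times it, then the intrinsics apply), "pose" (4x4, takes a point from camera to world coordinates). Camera axes: x right, y up, looking along -z (the intrinsics and any distortion apply to the point x, -y, -z); pixel columns grow to the right and rows downward; lengths in m; the calibration is good to about 2 mm. A picture is of the moment at which its call begins. get_calibration takes no time and is no camera call.
- env.sign_off(): hands the job in; it is judged then, once.
The state is a dict: "time_s": time; "qpos": joint angles; "joint_velocities": joint speeds; "effort": joint torques, N m; "tool_pos": TCP position; "tool_rot": TCP orientation; "force": force on the tool from outside, world axes, zero at the start; "wrist_torque": the same for the moment, N m; "grip_width": finger opening in m; "grasp_force": force on a finger pad.
Only numpy, scipy, OpenCV 4.12 (cv2) and the standard library are available. Lean on these libraries where they do the work, as an engineer would, in place of code of your own. Each camera call takes 0.05 s, during which the arm holds its last target. There are 200 camera calls.

TASK

Free the drill control unit for its run-up: draw the red-topped steel lock plate straight up out of its slot and stand it, fully down and let go, in the black pocket on the unit's right-hand side. Then turn the spring-loaded speed dial clockwise past the first and second click to the third step (three dots, against the end stop) and hold it there: the dial springs back to off when let go, so finish while still holding it with the gripper. Leave the jar, the steel cup and the bottle standing where they are.

Things in the scene. Friction and masses are not known exactly. Their poses are not given: they have to be found in the camera images.
- control_unit: Fixed drill control unit, grey body, white cover, 164 (x) by 250 (y) by 78 mm high. Origin: centre of its underside. Its x axis points from its front panel (dark display, two round sockets, faces the robot) to its back, y to its left, z up. In its frame (mm): dial axis at x 17, y 62; lock plate slot at x 17, y -30; black pocket on the right flank at x 0, y -135.5.
- lock_plate: Loose steel plate, 4 mm thick (its x), 60 wide (y), 96 tall (z), 0.06 to 0.12 kg, with a red grip bead 10 mm thick, 60 wide, 13 high along its top edge. Origin: middle of its lower edge. Starts upright in the slot (6 by 63 mm, 48 deep), axes along the unit's, upper 48 mm above the cover; there it blocks the dial's pointer arm.
- plate_grip (a point): Centre of the lock plate's red bead, 89.5 mm above its lower edge; same axes as the plate. Grip across the 10 mm thickness.
- slot_floor (a point): Centre of the floor of the lock plate's slot, 30 mm above the table; same axes as the unit. The slot's mouth is at the cover, 48 mm higher.
- pocket_floor (a point): Centre of the floor of the black open-topped pocket on the unit's right flank, 22 mm above the table; axes of the unit. Inside 72 mm along the unit's x, 13 mm along its y, 46 mm deep (rim 68 mm above the table). The plate goes in a quarter turn round from how it stands in the slot, and may lean a little there.
- speed_dial (a joint): Dial angle, rad: 0 off, grows clockwise seen from above; steps one, two, three at 0.4, 0.8, 1.2; end stop 1.26. A return spring (about 0.11 Nm at off, 0.17 Nm at step three) pulls it back to off from everywhere; each click takes about 0.04 Nm more.
- dial_grip (a point): Centre of the dial's black wing handle, on the dial axis, 107 mm above the table. Handle: a bar 58 mm long (this point's x), 14 thick (its y), 28 high (93 to 121 mm above the table). Its x axis points along the dial's green pointer arm, which lies lower (80 to 87 mm above the table) and reaches 70 mm from the axis; at off the arm points to the unit's right.
- red_jar: Loose specimen jar with red lid, 40 mm across, 52 mm high, behind the unit; leave it. Origin: centre of its underside.
- gallipot: Loose small steel cup, 68 mm across, 37 mm high, to the left of the unit; leave it. Origin: centre of its underside.
- saline: Loose white bottle with blue cap, 58 mm across, 138 mm high, to the right of the unit; leave it. Origin: centre of its underside.

How it is judged (in metres and radians):
On the way, in this order (a step that is already met when the one before it is completed fails the run):
1. the lock plate has been drawn clear of its slot, the dial still at off (z of lock_plate in the frame of slot_floor above 0.05 m and value of joint speed_dial below 0.15 rad), for 0.1 s.
2. the lock plate stands in the pocket, let go, the dial still at off (z of lock_plate in the frame of pocket_floor below 0.006 m and horizontal distance between lock_plate and pocket_floor below 0.012 m and angle between lock_plate's own z axis and vertical below 0.3 rad and contact force between the fingers and lock_plate below 0.05 N and linear speed of lock_plate below 0.03 m/s and value of joint speed_dial below 0.15 rad), for 0.2 s.
At the end, for the whole second after the job is handed in: The dial is held still on step three (above 1.08 rad), fingers pressing its handle with over 1 N; the lock plate stands at rest in the pocket, untouched: lower edge within 6 mm of the floor, within 12 mm of the middle, leaning under 0.3 rad (value of joint speed_dial above 1.08 rad and velocity of joint speed_dial between -0.15 and 0.15 rad/s and contact force between the fingers and speed_dial above 1 N and contact force between lock_plate and speed_dial below 0.05 N and z of lock_plate in the frame of pocket_floor below 0.006 m and horizontal distance between lock_plate and pocket_floor below 0.012 m and angle between lock_plate's own z axis and vertical below 0.3 rad and contact force between the arm and lock_plate below 0.05 N and linear speed of lock_plate below 0.03 m/s); the arm keeps its last pose, push and grip.
It fails at once if the jar, the steel cup or the bottle is shifted more than 20 mm or knocked over (distance of any of red_jar, gallipot, saline from where it was at the start of the episode above 0.02 m or angle between any of red_jar, gallipot, saline's own z axis and vertical above 0.4 rad).
It also fails if it takes over 48 s, if anything falls off the work surface, if the arm or the gripper's body presses on something with over 40 N, if the wrist force passes 120 N, or if a joint passes its speed limit or range.

## Working session

There is one attempt and no reset: what is moved stays moved. The work goes in short steps, Python scripts to look and compute and a shell command to move; the robot and the scene stay as the last step left them, time stands still between calls to the robot, and variables do not carry over. Pictures are saved under pics/ and viewed, at most 10 in all, crops included, and the job is handed in when it is done.

```bash
mkdir -p pics; ls; python3 - <<'E'
from cell import env
import cv2
o=env.get_obs();print({k:o[k] for k in('time_s','tool_pos','tool_rot','force','grip_width')}, env.grip_point_offset)
for n in('scene','top'):
    cv2.imwrite(f'pics/{n}0.png',env.read_camera(n)); print(n,env.get_calibration(n))
E
```

```text
pics
{'time_s': 0.0, 'tool_pos': array([0.23598332, 0.60505018, 0.22146915]), 'tool_rot': array([-1.79891573e+02,  6.51832750e-03,  1.58698422e+02]), 'force': array([0.91164856, 0.06473479, 0.27429051]), 'grip_width': 0.08712663604844666} 0.0187
scene {'fov_y': 46.89848475008368, 'cx': 315.34298627593563, 'cy': 194.97804550004483, 'k1': 0.03322559971837398, 'pose': array([[ 0.76804198,  0.46624023, -0.43901203,  0.07947716],
       [-0.64024236,  0.57421807, -0.51025811, -0.59814158],
       [ 0.01418578,  0.67297375,  0.73953033,  0.92498055],
       [ 0.        ,  0.        ,  0.        ,  1.        ]])}
top {'fov_y': 45.31996989652255, 'cx': 319.6563045305724, 'cy': 196.19895267099818, 'k1': -0.04119531129832785, 'pose': array([[ 0.01030154,  0.98190561, -0.18909061,  0.3822479 ],
       [-0.99993032,  0.0112057 ,  0.00371308, -0.02615141],
       [ 0.00576479,  0.18903918,  0.98195262,  1.24437431],
       [ 0.        ,  0.        ,  0.        ,  1.        ]])}
```

View pics/top0.png

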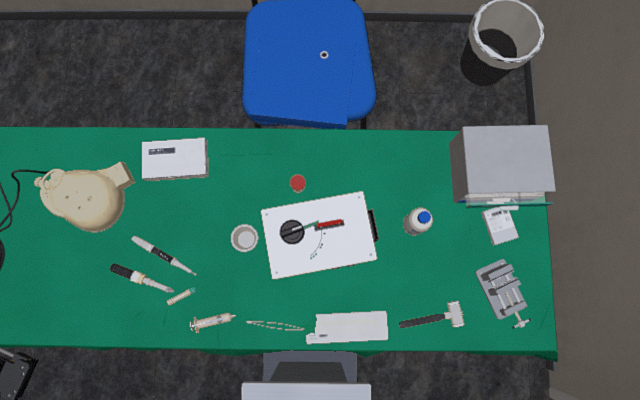

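View pics/scene0.png

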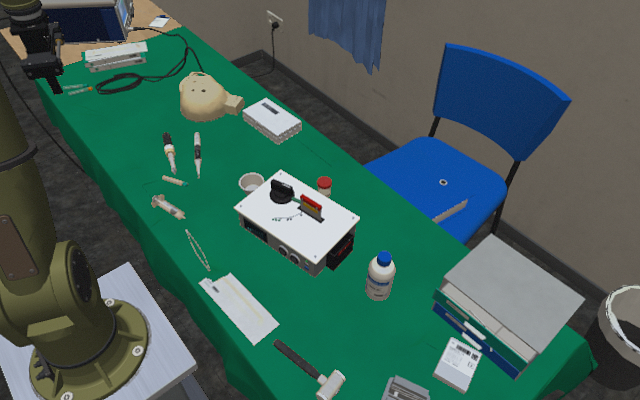

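The top view shows the white cover with corners near (262,210), (368,193), (377,260) and (272,277). The red bead is near (329,224), the dial at (291,232), the pocket at (373,225), the jar lid at (297,183) and the bottle at (420,220). The unit is yawed by about +9°.

```bash
cat > h.py <<'E'
from cell import env
import cv2, numpy as np
def cal(n):
    c=env.get_calibration(n); f=200/np.tan(np.radians(c['fov_y']/2))
    return np.array([[f,0,c['cx']],[0,f,c['cy']],[0,0,1]]),np.array([c['k1'],0,0,0]),c['pose']
def ray(n,p):
    K,d,T=cal(n); s=cv2.undistortPoints(np.array([[p]],float),K,d)[0,0]
    v=T[:3,:3]@[s[0],-s[1],-1]; return T[:3,3],v/np.linalg.norm(v)
def onz(n,p,z):
    o,v=ray(n,p); return o+v*(z-o[2])/v[2]
def tri(a,b):
    (o1,v1),(o2,v2)=ray('top',a),ray('scene',b)
    t=np.linalg.lstsq(np.c_[v1,-v2],o2-o1,rcond=None)[0]
    p,q=o1+t[0]*v1,o2+t[1]*v2; return (p+q)/2,np.linalg.norm(p-q)
def proj(n,P):
    K,d,T=cal(n); Q=(np.atleast_2d(P)-T[:3,3])@T[:3,:3]; Q=Q*[1,-1,-1]
    return cv2.projectPoints(Q,np.zeros(3),np.zeros(3),K,d)[0][:,0]
E
python3 - <<'E'
from h import *
np.set_printoptions(precision=4,suppress=True)
t=cv2.imread('pics/top0.png');s=cv2.imread('pics/scene0.png')
def comps(im,m,lo,roi):
    n,l,st,c=cv2.connectedComponentsWithStats(m.astype(np.uint8))
    for i in range(1,n):
        if st[i,4]>lo and roi[0]<c[i][0]<roi[2] and roi[1]<c[i][1]<roi[3]:
            yield i,c[i],st[i],l==i
for n,im,roi in(('top',t,(230,160,440,290)),('scene',s,(230,170,410,310))):
    h=cv2.cvtColor(im,cv2.COLOR_BGR2HSV)
    red=((h[...,0]<8)|(h[...,0]>172))&(h[...,1]>150)&(h[...,2]>90)
    for i,c,st,m in comps(im,red,20,roi): print(n,'red',c,st,cv2.minAreaRect(np.argwhere(m)[:,::-1].astype(np.float32)))
    wh=(h[...,1]<30)&(h[...,2]>190)
    for i,c,st,m in comps(im,wh,800,roi):
        k=cv2.findContours(m.astype(np.uint8),cv2.RETR_EXTERNAL,cv2.CHAIN_APPROX_NONE)[0][0]
        r=cv2.boxPoints(cv2.minAreaRect(k)); q=cv2.approxPolyDP(cv2.convexHull(k),5,True)[:,0]
        print(n,'white',c,st,r.tolist(),q.tolist())
        if n=='top':
            P=np.array([onz('top',p,.078) for p in r]);print(P[:,:2],P.mean(0),np.linalg.norm(np.diff(P,axis=0),axis=1))
    dk=(h[...,2]<60)
    for i,c,st,m in comps(im,dk,40,roi): print(n,'dark',c,st)
cv2.imwrite('pics/crops0.png',np.hstack([cv2.resize(t[180:290,235:435],None,fx=2,fy=2,interpolation=2),cv2.resize(s[165:275,225:375],None,fx=2,fy=2,interpolation=2)]))
E
```

```text
top red [297.3487 182.1513] [291 175  14  15 152] ((297.3000183105469, 182.09996032714844), (12.969193458557129, 13.86362075805664), 63.43495178222656)
top red [329.1235 222.8765] [317 220  25   7  81] ((329.0675354003906, 222.9053955078125), (3.452378749847412, 24.49544906616211), 80.53767395019531)
top white [319.5611 235.5521] [ 261  192  116   87 6430] [[259.40753173828125, 210.17359924316406], [363.5584716796875, 190.6453094482422], [376.4188232421875, 259.2340087890625], [272.26788330078125, 278.76226806640625]] [[362, 192], [375, 259], [272, 277], [262, 210]]
[[ 0.5701  0.1176]
 [ 0.6222 -0.1396]
 [ 0.4529 -0.1697]
 [ 0.4036  0.0812]] [ 0.5122 -0.0276  0.078 ] [0.2624 0.1719 0.2557]
top dark [372.9706 224.5686] [368 210  10  31 102]
top dark [289.1333 225.5333] [281 220  20  13  60]
top dark [293.3981 235.1068] [281 227  23  17 103]
scene red [324.0698 181.8062] [317 177  15  11 129] ((324.0, 182.0), (10.0, 14.0), 90.0)
scene red [310.3919 201.3243] [300 195  21  14  74] ((310.171630859375, 201.2210235595703), (22.79823875427246, 3.3411214351654053), 31.607501983642578)
scene 
[... 152 characters left out ...]
25, 217.31884765625], [323.9000244140625, 269.29998779296875]] [[279, 170], [359, 217], [315, 263], [235, 208]]
scene white [241.3396 307.5891] [ 200  273   79   72 2300] [[198.8206787109375, 283.0482482910156], [223.21377563476562, 261.3655090332031], [278.4965515136719, 323.5586242675781], [254.10345458984375, 345.2413635253906]] [[200, 282], [230, 273], [278, 324], [253, 344]]
scene dark [280.3175 192.645 ] [270 180  24  24 400]
scene dark [310.2174 214.6304] [298 206  26  17  46]
scene dark [255.251  229.8494] [243 217  25  27 239]
scene dark [339.4024 250.8641] [317 226  38  45 574]
scene dark [282.1905 251.0476] [279 247   8   9  42]
scene dark [293.5814 259.2791] [290 255   9   9  43]
```

View pics/crops0.png

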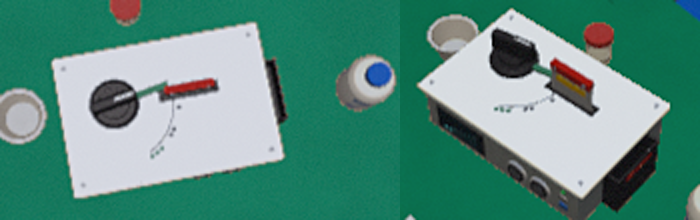

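The crops show the black wing handle with the green arm pointing right to the plate's near end, the red bead, and the pocket on the right flank. Next I'll fit the cover edges at sub-pixel accuracy in both views.

```bash
cat > fit.py <<'E'
from h import *
np.set_printoptions(precision=4,suppress=True)
def fit(n,q):
    im=cv2.imread(f'pics/{n}0.png'); g=cv2.GaussianBlur(im,(3,3),0)[...,2].astype(np.float32) # red channel: green cloth low
    q=np.array(q,float); c=q.mean(0); L=[]
    for i in range(4):
        a,b=q[i],q[(i+1)%4]; d=(b-a)/np.linalg.norm(b-a); nn=np.array([d[1],-d[0]]); nn*=np.sign(nn@(a-c)); pts=[]
        for t in np.linspace(.12,.88,40):
            p=a+(b-a)*t; s=np.arange(-5,5.01,.1); S=p+s[:,None]*nn
            v=cv2.remap(g,S[:,0:1].astype(np.float32),S[:,1:2].astype(np.float32),1)[:,0]
            e=-np.diff(v); pts.append(S[np.argmax(cv2.blur(e[:,None],(1,7)))]) 
        W=np.array([onz(n,p,.078)[:2] for p in pts],np.float32)
        L.append(cv2.fitLine(W,cv2.DIST_HUBER,0,.001,.001).ravel())
    P=[]
    for i in range(4):
        A,B=L[i-1],L[i]; t=np.linalg.solve(np.c_[A[:2],-B[:2]],B[2:]-A[2:]); P.append(A[2:]+t[0]*A[:2])
    P=np.array(P); print(n,P.tolist(),P.mean(0),np.linalg.norm(P-np.roll(P,-1,0),axis=1))
    y=[np.degrees(np.arctan2(*(v[::-1]))) for v in (P[1]-P[0],P[2]-P[1],P[2]-P[3],P[3]-P[0])]; print(y)
fit('top',[[262,210],[364,192],[376,260],[272,277]])
fit('scene',[[235,208],[279,170],[359,217],[315,263]])
B,e=tri((329.1,222.9),(310.4,201.3));print('bead',B,e)
for z in(.12,):print(onz('top',(329.1,222.9),.126),onz('scene',(310.4,201.3),.120))
print('jar',onz('top',(297.3,182.1),.052))
E
python3 fit.py
```

```text
top [[0.5724396109580994, 0.11585267633199692], [0.6232144832611084, -0.1379006952047348], [0.4526945650577545, -0.17095980048179626], [0.402415007352829, 0.08287273347377777]] [ 0.5127 -0.0275] [0.2588 0.1737 0.2588 0.1732]
[np.float32(-78.684814), np.float32(-169.02803), np.float32(-78.79579), np.float32(-169.02255)]
scene [[0.4012288451194763, 0.08172572404146194], [0.5704036951065063, 0.11556293815374374], [0.6199445128440857, -0.13786029815673828], [0.451334685087204, -0.17072583734989166]] [ 0.5107 -0.0278] [0.1725 0.2582 0.1718 0.2574]
[np.float32(11.310662), np.float32(-78.938934), np.float32(11.029829), np.float32(-78.773994)]
bead [ 0.534  -0.0532  0.1234] 0.0005758113748521058
[ 0.5339 -0.0533  0.126 ] [ 0.5356 -0.0508  0.12  ]
jar [0.6478 0.0267 0.052 ]
```

Both views agree: centre (0.512, -0.0276), yaw 11.15°. The bead, triangulated at (0.534, -0.053, 0.123), matches the model prediction (0.534, -0.054). Moving over.

```bash
cat > go.py <<'E'
# usage: go.py bead|pocket|dial tcp_z yaw  -> remaining motion in tool axes
import sys; from h import *
from scipy.spatial.transform import Rotation as Ro
C=np.array([.512,-.0276]); a=np.radians(11.15); U=np.array([[np.cos(a),-np.sin(a)],[np.sin(a),np.cos(a)]])
uv={'bead':(.017,-.030),'pocket':(0,-.1355),'dial':(.017,.062)}[sys.argv[1]]
o=env.get_obs(); R=Ro.from_euler('xyz',o['tool_rot'],degrees=True)
t=np.r_[C+U@uv,float(sys.argv[2])]; T=Ro.from_euler('xyz',[180,0,float(sys.argv[3])],degrees=True)
np.set_printoptions(precision=4,suppress=True)
print('t',o['time_s'],'target',t,'shift(tool)',R.inv().apply(t-o['tool_pos']),'rotvec(tool)',(R.inv()*T).as_rotvec(),'f',o['force'],'tq',o['wrist_torque'],'w',o['grip_width'],o['grasp_force'],'q',o['qpos'])
E
r='[-0.0215,-0.021,-0.0015,0,0,0,0.087]'; python3 -m jog '[[-0.0215,-0.021,-0.0015,0,0,0,0.087],[-0.0215,-0.021,-0.0015,0,0,0,0.087],[-0.0215,-0.021,-0.0015,0,0,0,0.087],[-0.0215,-0.021,-0.0015,0,0,0,0.087],[-0.0215,-0.021,-0.0015,0,0,0,0.087],[-0.0215,-0.021,-0.0015,0,0,0,0.087],[-0.0215,-0.021,-0.0015,0,0,0,0.087],[-0.0215,-0.021,-0.0015,0,0,0,0.087],[-0.0215,-0.021,-0.0015,0,0,0,0.087],[-0.0215,-0.021,-0.0015,0,0,0,0.087],[-0.0215,-0.021,-0.0015,0,0,0,0.087],[-0.0215,-0.021,-0.0015,0,0,0,0.087]]'
python3 go.py bead 0.25 101.15
```

```text
time_s: 1.1
tool_pos: [0.3852, 0.2755, 0.2403]
tool_rot: [-180.0, -0.0, 158.7]
force: [0.7, -0.3, -0.1]
grip_width: 0.0869
grasp_force: 0.0
t 1.1 target [ 0.5345 -0.0537  0.25  ] shift(tool) [-0.2587 -0.2525 -0.0097] rotvec(tool) [-0.0004 -0.0001  1.0044] f [ 0.6711 -0.2741 -0.1128] tq [ 0.0327 -0.0184  0.0196] w 0.08691724148221586 0.0 q [-48.6386  -3.9301   9.4178 105.9225   0.6518  77.9789  29.3215]
```

```bash
python3 -m jog '[[-0.0215,-0.021,0,0,0,0,0.087],[-0.0215,-0.021,0,0,0,0,0.087],[-0.0215,-0.021,0,0,0,0,0.087],[-0.0215,-0.021,0,0,0,0,0.087],[-0.0215,-0.021,0,0,0,0,0.087],[-0.0215,-0.021,0,0,0,0,0.087],[-0.0215,-0.021,0,0,0,0,0.087],[-0.0215,-0.021,0,0,0,0,0.087],[-0.0215,-0.021,0,0,0,0,0.087],[-0.0215,-0.021,0,0,0,0,0.087],[-0.0215,-0.021,0,0,0,0,0.087],[-0.0215,-0.021,0,0,0,0,0.087]]'
python3 -m jog '[[0,0,0,0,0,0.1,0.06],[0,0,0,0,0,0.1,0.06],[0,0,0,0,0,0.1,0.06],[0,0,0,0,0,0.1,0.06],[0,0,0,0,0,0.1,0.06],[0,0,0,0,0,0.1,0.06],[0,0,0,0,0,0.1,0.06],[0,0,0,0,0,0.1,0.06],[0,0,0,0,0,0.1,0.06],[0,0,0,0,0,0.1,0.06],[0,0,0,0,0,0,0.05],[0,0,0,0,0,0,0.05]]'
python3 go.py bead 0.101 101.15
```

```text
time_s: 2.1
tool_pos: [0.534, -0.0527, 0.2403]
tool_rot: [180.0, -0.0, 158.7]
force: [0.9, 0.8, -0.4]
grip_width: 0.0871
grasp_force: 0.0
time_s: 3.1
tool_pos: [0.5336, -0.0514, 0.2403]
tool_rot: [-180.0, -0.0, 101.6]
force: [0.6, 0.1, -0.0]
grip_width: 0.0536
grasp_force: 0.0
t 3.1 target [ 0.5345 -0.0537  0.101 ] shift(tool) [-0.0025  0.0005  0.1393] rotvec(tool) [-0.0005 -0.0001  0.0073] f [ 0.5628  0.0514 -0.0069] tq [-0.0994  0.0564 -0.0011] w 0.05364550448033881 0.0 q [-30.9062   3.8312  35.4219  99.002   -2.2682  77.9148  16.4976]
```

```bash
python3 -m jog '[[-0.0012,0.0003,0.02,0,0,0.004,0.05],[-0.0012,0.0002,0.02,0,0,0.003,0.05],[0,0,0.02,0,0,0,0.05],[0,0,0.02,0,0,0,0.05],[0,0,0.02,0,0,0,0.05],[0,0,0.02,0,0,0,0.05],[0,0,0.01,0,0,0,0.05],[0,0,0.009,0,0,0,0.05],[0,0,0,0,0,0,0.05]]'
python3 -m jog '[[0,0,0,0,0,0,0],[0,0,0,0,0,0,0],[0,0,0,0,0,0,0],[0,0,0,0,0,0,0],[0,0,0,0,0,0,0],[0,0,0,0,0,0,0],[0,0,0,0,0,0,0],[0,0,0,0,0,0,0]]' 20
python3 go.py bead 0.101 101.15
```

```text
time_s: 3.85
tool_pos: [0.5337, -0.0536, 0.1001]
tool_rot: [-179.8, -0.0, 101.1]
force: [-0.3, -0.2, -0.2]
grip_width: 0.05
grasp_force: 0.0
time_s: 4.52
tool_pos: [0.535, -0.0536, 0.1018]
tool_rot: [180.0, -0.0, 101.0]
force: [0.4, -0.8, 0.8]
grip_width: 0.0099
grasp_force: 20.0
t 4.5167 target [ 0.5345 -0.0537  0.101 ] shift(tool) [-0.     -0.0006  0.0008] rotvec(tool) [ 0.0007 -0.0001 -0.0025] f [ 0.3736 -0.7587  0.7871] tq [-0.0626  0.0144  0.0259] w 0.00990856396883058 19.99097489286214 q [-28.9097  11.3118  35.3154 108.6814  -7.3811  62.2082  20.3378]
```

```bash
python3 -m jog '[[0,0,-0.005,0,0,0,0],[0,0,-0.008,0,0,0,0],[0,0,-0.008,0,0,0,0],[0,0,-0.008,0,0,0,0],[0,0,-0.008,0,0,0,0],[0,0,-0.009,0,0,0,0],[0,0,-0.009,0,0,0,0],[0,0,-0.009,0,0,0,0],[0,0,-0.01,0,0,0,0],[0,0,-0.01,0,0,0,0],[0,0,-0.006,0,0,0,0],[0,0,0,0,0,0,0]]'
python3 - <<'E'
from h import *
cv2.imwrite('pics/s1.png',cv2.resize(env.read_camera('scene')[100:300,200:440],None,fx=2.5,fy=2.5))
E
python3 go.py pocket 0.19 11.15
```

```text
time_s: 5.52
tool_pos: [0.5358, -0.0538, 0.1934]
tool_rot: [179.8, 0.0, 101.0]
force: [1.5, 1.0, -0.4]
grip_width: 0.0098
grasp_force: 20.0
t 5.5667 target [ 0.5382 -0.1605  0.19  ] shift(tool) [-0.1055 -0.0176  0.0024] rotvec(tool) [ 0.0012 -0.0013  1.5683] f [-0.4087 -0.3334  0.0948] tq [-0.0405  0.0083 -0.0136] w 0.009880318972452796 19.984750505536795 q [-30.3638   5.8965  35.7248 102.7498  -3.636   72.4028  17.3188]
```

View pics/s1.png

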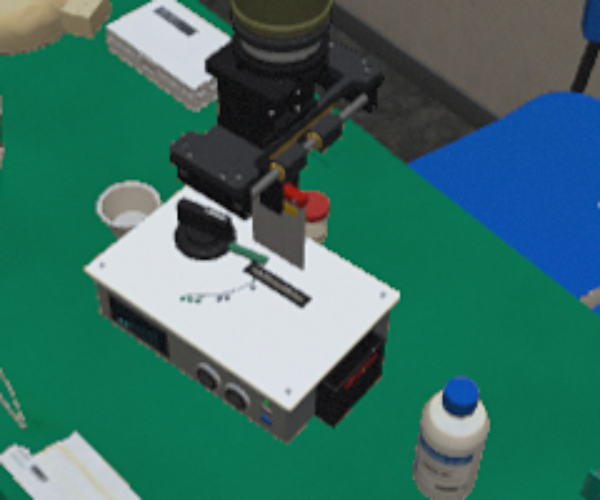

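The plate is clear of the slot and held upright, and the dial is still at off. Moving over the pocket and turning.

```bash
python3 -m jog '[[-0.0176,-0.003,0,0,0,0,0],[-0.0176,-0.003,0,0,0,0,0],[-0.0176,-0.003,0,0,0,0,0],[-0.0176,-0.003,0,0,0,0,0],[-0.0176,-0.003,0,0,0,0,0],[-0.0176,-0.003,0,0,0,0,0]]' 
python3 -m jog '[[0,0,0,0,0,0.12,0],[0,0,0,0,0,0.12,0],[0,0,0,0,0,0.12,0],[0,0,0,0,0,0.12,0],[0,0,0,0,0,0.12,0],[0,0,0,0,0,0.12,0],[0,0,0,0,0,0.12,0],[0,0,0,0,0,0.12,0],[0,0,0,0,0,0.12,0],[0,0,0,0,0,0.12,0],[0,0,0,0,0,0.12,0],[0,0,0,0,0,0.12,0]]'
python3 -m jog '[[0,0,0,0,0,0.12,0],[0,0,0,0,0,0.008,0],[0,0,0,0,0,0,0]]'
python3 go.py pocket 0.0925 11.15
python3 - <<'E'
from h import *
im=env.read_camera('scene')
cv2.imwrite('pics/s2.png',cv2.resize(im[140:320,240:440],None,fx=3,fy=3))
print('pocket seen',onz('top',(373,224.6),.068),'cap',onz('top',(425,217),.138))
E
```

```text
time_s: 6.07
tool_pos: [0.5368, -0.1615, 0.1908]
tool_rot: [-179.9, -0.0, 101.0]
force: [0.6, -0.6, -1.5]
grip_width: 0.0098
grasp_force: 20.0
time_s: 7.07
tool_pos: [0.5368, -0.1605, 0.1908]
tool_rot: [-180.0, 0.1, 18.2]
force: [-0.7, -1.1, -0.3]
grip_width: 0.0098
grasp_force: 20.0
time_s: 7.32
tool_pos: [0.5369, -0.1606, 0.191]
tool_rot: [-180.0, 0.1, 11.3]
force: [-0.3, 0.3, -0.9]
grip_width: 0.0096
grasp_force: 20.0
t 7.3167 target [ 0.5382 -0.1605  0.0925] shift(tool) [0.0013 0.0002 0.0985] rotvec(tool) [-0.0002  0.001   0.0031] f [-0.2849  0.3034 -0.9248] tq [-0.119   0.1515  0.0618] w 0.009643819683963245 19.985294993966818 q [-30.9138  11.2062  50.7703 100.091   -9.0337  73.0236 -56.6896]
pocket seen [ 0.53868382 -0.1633958   0.068     ] cap [ 0.54854007 -0.27736578  0.138     ]
```

View pics/s2.png

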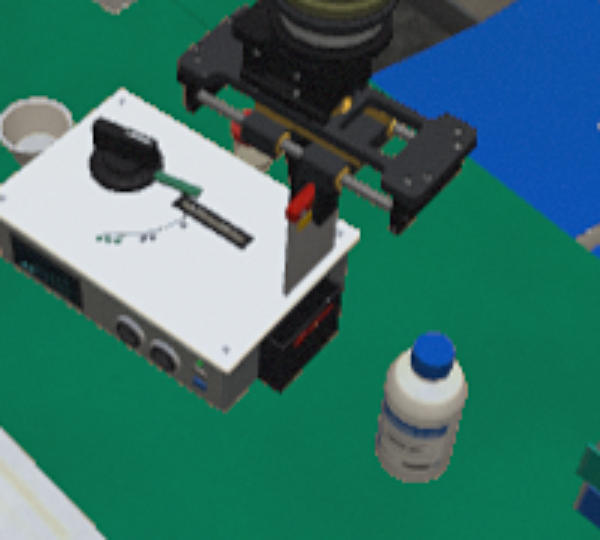

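The plate, turned a quarter turn, hangs above the black pocket. The bottle is well clear. Lowering.

```bash
python3 -m jog '[[0.0013,0.001,0.01,0,0,0.003,0],[0,0,0.012,0,0,0,0],[0,0,0.012,0,0,0,0],[0,0,0.01,0,0,0,0],[0,0,0.006,0,0,0,0],[0,0,0.006,0,0,0,0],[0,0,0.006,0,0,0,0],[0,0,0.006,0,0,0,0],[0,0,0.006,0,0,0,0],[0,0,0,0,0,0,0]]' 
python3 go.py pocket 0.0938 11.15
```

```text
time_s: 8.2
tool_pos: [0.5381, -0.1612, 0.1164]
tool_rot: [-180.0, 0.1, 11.0]
force: [0.2, 1.0, -1.2]
grip_width: 0.0098
grasp_force: 20.0
t 8.2 target [ 0.5382 -0.1605  0.0938] shift(tool) [ 0.0003 -0.0007  0.0226] rotvec(tool) [-0.0005  0.0016 -0.0027] f [ 0.2325  0.9662 -1.1585] tq [-0.0524  0.1725 -0.0424] w 0.00978361703854497 19.984478331170976 q [-28.5745  16.1931  49.3953 104.8038 -13.4626  65.2029 -53.5784]
```

Bottom edge is at 0.044, inside the pocket with no contact.

```bash
python3 -m jog '[[0,0,0.005,0,0,0,0],[0,0,0.005,0,0,0,0],[0,0,0.005,0,0,0,0],[0,0,0.004,0,0,0,0],[0,0,0.002,0,0,0,0],[0,0,0.001,0,0,0,0],[0,0,0.001,0,0,0,0],[0,0,0,0,0,0,0]]' 
python3 go.py pocket 0.0938 11.15
```

```text
time_s: 8.87
tool_pos: [0.5388, -0.1615, 0.0945]
tool_rot: [180.0, -0.0, 11.0]
force: [0.6, 0.3, -1.1]
grip_width: 0.0096
grasp_force: 20.0
t 8.8667 target [ 0.5382 -0.1605  0.0938] shift(tool) [-0.0004 -0.0011  0.0007] rotvec(tool) [ 0.     -0.0001 -0.0028] f [ 0.6272  0.3115 -1.1092] tq [-0.0598  0.199  -0.0594] w 0.009617505212005531 19.984717341139913 q [-27.7214  17.8275  48.7387 105.9811 -14.9898  62.8545 -52.4303]
```

```bash
python3 -m jog '[[0,0,0.001,0,0,0,0],[0,0,0.0005,0,0,0,0],[0,0,0,0,0,0,0]]' 
python3 -m jog '[[0,0,0,0,0,0,0.03],[0,0,0,0,0,0,0.03],[0,0,0,0,0,0,0.03],[0,0,0,0,0,0,0.03],[0,0,0,0,0,0,0.03]]' 
python3 -m jog '[[0,0,-0.01,0,0,0,0.03],[0,0,-0.02,0,0,0,0.03],[0,0,-0.03,0,0,0,0.03],[0,0,-0.03,0,0,0,0.03],[0,0,-0.02,0,0,0,0.03],[0,0,0,0,0,0,0.03],[0,0,0,0,0,0,0.03]]' 
python3 - <<'E'
from h import *
im=env.read_camera('scene');t=env.read_camera('top')
cv2.imwrite('pics/s3.png',np.hstack([cv2.resize(im[170:290,280:400],None,fx=3.2,fy=3.2),cv2.resize(t[160:280,300:420],None,fx=3.2,fy=3.2)]))
E
python3 go.py dial 0.22 101.15
```

```text
time_s: 9.12
tool_pos: [0.5391, -0.1617, 0.0938]
tool_rot: [180.0, -0.1, 11.0]
force: [-1.2, 0.9, 4.8]
grip_width: 0.0097
grasp_force: 20.0
time_s: 9.53
tool_pos: [0.5387, -0.1614, 0.0929]
tool_rot: [-180.0, 0.0, 11.0]
force: [-0.3, -0.2, -0.6]
grip_width: 0.0286
grasp_force: 0.0
time_s: 10.12
tool_pos: [0.5396, -0.1618, 0.2048]
tool_rot: [180.0, -0.2, 11.0]
force: [-0.1, -0.4, 0.4]
grip_width: 0.0299
grasp_force: 0.0
t 10.2167 target [0.5167 0.0365 0.22  ] shift(tool) [ 0.0166 -0.1982 -0.0174] rotvec(tool) [-0.0012  0.0001 -1.5735] f [ 0.1743 -0.239  -0.3178] tq [-0.0058  0.1841 -0.0271] w 0.03025815493567469 0.0 q [-31.1514  10.8969  51.0814  99.028   -8.7964  74.3161 -57.1807]
```

View pics/s3.png

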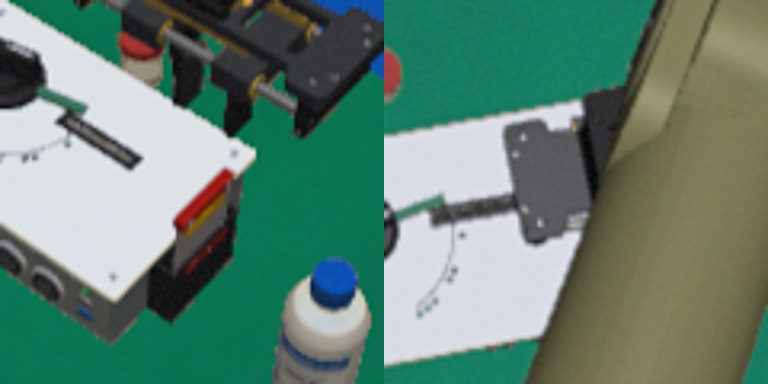

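The plate stands fully seated in the pocket with its red bead just above the rim. The dial arm looks turned slightly off the unit's y axis, so I'll go over the dial and measure that angle from the first pictures.

```bash
python3 -m jog '[[0.0024,-0.0283,-0.0025,0,0,0,0.04],[0.0024,-0.0283,-0.0025,0,0,0,0.04],[0.0024,-0.0283,-0.0025,0,0,0,0.04],[0.0024,-0.0283,-0.0025,0,0,0,0.04],[0.0024,-0.0283,-0.0025,0,0,0,0.04],[0.0024,-0.0283,-0.0025,0,0,0,0.04],[0.0024,-0.0283,-0.0025,0,0,0,0.04]]' 
python3 -m jog '[[0,0,0,0,0,-0.12,0.04],[0,0,0,0,0,-0.12,0.04],[0,0,0,0,0,-0.12,0.04],[0,0,0,0,0,-0.12,0.04],[0,0,0,0,0,-0.12,0.04],[0,0,0,0,0,-0.12,0.04],[0,0,0,0,0,-0.12,0.04],[0,0,0,0,0,-0.12,0.04],[0,0,0,0,0,-0.12,0.04],[0,0,0,0,0,-0.12,0.04],[0,0,0,0,0,-0.12,0.04],[0,0,0,0,0,-0.12,0.04]]'
python3 - <<'E'
from h import *
ax=np.array([.5167,.0365])
for n,roi in(('top',(298,205,335,245)),('scene',(285,185,330,225))):
    im=cv2.imread(f'pics/{n}0.png');h=cv2.cvtColor(im,cv2.COLOR_BGR2HSV)
    m=(h[...,0]>50)&(h[...,0]<95)&(h[...,1]>70);k=np.zeros_like(m);k[roi[1]:roi[3],roi[0]:roi[2]]=1
    nn,l,st,c=cv2.connectedComponentsWithStats((m&k).astype(np.uint8))
    for i in range(1,nn):
        if st[i,4]<6: continue
        W=np.array([onz(n,p[::-1],.086)[:2] for p in np.argwhere(l==i)])
        v=W.mean(0)-ax; d=cv2.fitLine(W.astype(np.float32),2,0,.001,.001).ravel()[:2]
        print(n,st[i],W.mean(0),'radius max',np.linalg.norm(W-ax,axis=1).max(),'dir from axis',np.degrees(np.arctan2(v[1],v[0])),'line',np.degrees(np.arctan2(d[1],d[0])))
E
python3 go.py dial 0.094 101.15
```

```text
time_s: 10.8
tool_pos: [0.5162, 0.0375, 0.2194]
tool_rot: [180.0, 0.1, 11.0]
force: [0.9, 0.3, 0.9]
grip_width: 0.0401
grasp_force: 0.0
time_s: 11.8
tool_pos: [0.5165, 0.0361, 0.219]
tool_rot: [-179.8, 0.0, 93.8]
force: [-0.3, 0.3, 0.5]
grip_width: 0.0402
grasp_force: 0.0
top [303 221  15   8  36] [ 0.53425968 -0.00762369] radius max 0.06686370144665964 dir from axis -68.29917824441614 line -69.13657
scene [308 185  10   6  32] [0.59270579 0.00481648] radius max 0.09056662836964322 dir from axis -22.62914062387316 line -72.86929
scene [291 196  10   8  33] [ 5.30385186e-01 -2.18643226e-04] radius max 0.054667426527671946 dir from axis -69.55937281074436 line -73.77895
t 11.8 target [0.5167 0.0365 0.094 ] shift(tool) [0.0005 0.0006 0.125 ] rotvec(tool) [-0.0029  0.0007 -0.1277] f [-0.2804  0.2752  0.4641] tq [-0.0195  0.0764 -0.0368] w 0.040234369087603854 0.0 q [-46.1507   1.9259  40.4301 103.1621  -1.2441  75.5395  -1.5871]
```

The arm points at about -69°, seen in both views, which is about 10° off the unit's right. I'll align the grip to yaw 110.7 and descend.

```bash
python3 -m jog '[[0.0005,0.0006,0.01,0,0,-0.1,0.05],[0,0,0.02,0,0,-0.1,0.05],[0,0,0.02,0,0,-0.095,0.05],[0,0,0.02,0,0,0,0.05],[0,0,0.02,0,0,0,0.05],[0,0,0.015,0,0,0,0.05],[0,0,0.01,0,0,0,0.05],[0,0,0.009,0,0,0,0.05],[0,0,0,0,0,0,0.05]]' 
python3 -m jog '[[0,0,0,0,0,0,0],[0,0,0,0,0,0,0],[0,0,0,0,0,0,0],[0,0,0,0,0,0,0],[0,0,0,0,0,0,0],[0,0,0,0,0,0,0],[0,0,0,0,0,0,0],[0,0,0,0,0,0,0]]' 10
python3 go.py dial 0.094 110.7
```

```text
time_s: 12.55
tool_pos: [0.5165, 0.0364, 0.0945]
tool_rot: [-179.8, 0.0, 110.4]
force: [-0.1, -0.5, 0.2]
grip_width: 0.0496
grasp_force: 0.0
time_s: 13.22
tool_pos: [0.5181, 0.0368, 0.0969]
tool_rot: [180.0, -0.0, 110.4]
force: [-1.0, 0.4, 2.6]
grip_width: 0.0142
grasp_force: 10.0
t 13.2167 target [0.5167 0.0365 0.094 ] shift(tool) [ 0.0003 -0.0014  0.0029] rotvec(tool) [ 0.0003 -0.0001 -0.0049] f [-0.9772  0.3933  2.556 ] tq [-0.015   0.2336  0.0949] w 0.014197219760617693 10.000281723914668 q [-43.7158   9.6095  40.1024 111.4938  -7.0535  61.298   19.8059]
```

```bash
python3 -m jog '[[0,0,0,0,0,0,0],[0,0,0,0,0,0,0],[0,0,0,0,0,0,0]]' 60
python3 -m jog '[[0,0,0,0,0,0.06,0],[0,0,0,0,0,0.06,0],[0,0,0,0,0,0.06,0],[0,0,0,0,0,0.06,0],[0,0,0,0,0,0.06,0],[0,0,0,0,0,0.06,0],[0,0,0,0,0,0.06,0],[0,0,0,0,0,0.06,0],[0,0,0,0,0,0.06,0],[0,0,0,0,0,0.06,0],[0,0,0,0,0,0,0]]'
python3 go.py dial 0.094 40
```

```text
time_s: 13.47
tool_pos: [0.5181, 0.0368, 0.0969]
tool_rot: [180.0, -0.0, 110.4]
force: [-1.9, -0.5, 4.8]
grip_width: 0.0134
grasp_force: 60.0
time_s: 14.38
tool_pos: [0.5175, 0.0367, 0.0968]
tool_rot: [-179.9, 0.0, 75.9]
force: [-4.0, -1.8, 6.7]
grip_width: 0.0135
grasp_force: 60.0
t 14.3833 target [0.5167 0.0365 0.094 ] shift(tool) [-0.0004 -0.0007  0.0029] rotvec(tool) [-0.0014  0.0006  0.6263] f [-3.955  -1.7714  6.656 ] tq [-0.1442  0.8562  0.1789] w 0.013450053083742848 60.00296940095723 q [-47.2021  10.0641  44.0563 111.595   -7.9724  61.4546 -13.8674]
```

```bash
python3 -m jog '[[0,0,0,0,0,0.06,0],[0,0,0,0,0,0.06,0],[0,0,0,0,0,0.06,0],[0,0,0,0,0,0.06,0],[0,0,0,0,0,0.06,0],[0,0,0,0,0,0.06,0],[0,0,0,0,0,0.06,0],[0,0,0,0,0,0.06,0],[0,0,0,0,0,0.06,0],[0,0,0,0,0,0.06,0],[0,0,0,0,0,0,0]]'
python3 -m jog '[[0,0,0,0,0,0.02,0],[0,0,0,0,0,0.02,0],[0,0,0,0,0,0,0],[0,0,0,0,0,0,0]]'
python3 go.py dial 0.094 38.5
python3 - <<'E'
from h import *
im=env.read_camera('scene');t=env.read_camera('top')
cv2.imwrite('pics/s4.png',np.hstack([cv2.resize(im[150:290,235:375],None,fx=2.8,fy=2.8),cv2.resize(t[170:310,250:390],None,fx=2.8,fy=2.8)]))
E
```

```text
time_s: 15.3
tool_pos: [0.5168, 0.037, 0.0968]
tool_rot: [-179.9, 0.1, 41.5]
force: [-5.8, -0.5, 8.6]
grip_width: 0.0131
grasp_force: 60.0
time_s: 15.63
tool_pos: [0.5168, 0.037, 0.0968]
tool_rot: [-179.9, 0.1, 39.4]
force: [-4.9, 0.3, 9.2]
grip_width: 0.0135
grasp_force: 60.0
t 15.6333 target [0.5167 0.0365 0.094 ] shift(tool) [-0.0004  0.0003  0.0028] rotvec(tool) [-0.0024  0.0018  0.0153] f [-4.9359  0.2844  9.2008] tq [-0.0466  1.2825  0.1805] w 0.013479113587577625 60.002912264317274 q [-51.2333  10.7347  48.6751 111.7053  -9.2048  61.6389 -49.2571]
```

View pics/s4.png

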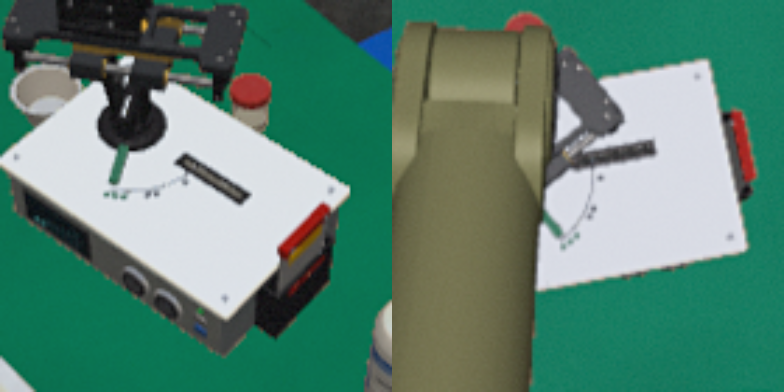

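The arm points at about the three dots and the plate is still in the pocket. Next, the arm's angle in numbers.

```bash
python3 - <<'E'
from h import *
ax=np.array([.5167,.0365])
im=env.read_camera('scene');h=cv2.cvtColor(im,cv2.COLOR_BGR2HSV)
m=(h[...,0]>50)&(h[...,0]<95)&(h[...,1]>70);k=np.zeros_like(m);k[200:216,270:286]=1
nn,l,st,c=cv2.connectedComponentsWithStats((m&k).astype(np.uint8))
for i in range(1,nn):
    W=np.array([onz('scene',p[::-1],.086)[:2] for p in np.argwhere(l==i)]);v=W.mean(0)-ax
    d=cv2.fitLine(W.astype(np.float32),2,0,.001,.001).ravel()[:2]
    print(st[i],np.degrees(np.arctan2(v[1],v[0])),np.degrees(np.arctan2(d[1],d[0])),np.linalg.norm(W-ax,axis=1).max())
E
```

```text
[274 201   7  15  45] -141.36039051134657 41.041267 0.07026158792089321
```

The arm is at -141° against -69.5° at off, a turn of about 1.25 rad, so it is on the end stop. I'll let it settle briefly and hand in.

```bash
python3 -m jog '[[0,0,0,0,0,0,0],[0,0,0,0,0,0,0],[0,0,0,0,0,0,0],[0,0,0,0,0,0,0]]'; python3 -c "
from cell import env
print(env.sign_off())"
```

```text
time_s: 16.12
tool_pos: [0.5168, 0.0371, 0.0968]
tool_rot: [-179.9, 0.1, 39.4]
force: [-6.2, -0.2, 9.3]
grip_width: 0.0136
grasp_force: 60.0
the job is handed in; nothing more can be done
None
```

I handed the job in at 16 s with the lock plate standing released in the pocket and the dial held on step three (about 1.25 rad by camera, 60 N grip). The jar, cup and bottle were not touched. The simulator returned no verdict.

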